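# Sort two routers with the height gauge

### The job

These two look-alike routers must be sorted by the height gauge: first slide the gauge's black grip fully to its end stop so that the red tongue reaches over the lane. Then try both routers at the tongue, sliding each along the lane on the desk without lifting: push the one that fits right through onto the green pad beyond; push the other up to the tongue until it stops, do not force it under, then slide it sideways onto the orange pad. Leave the tongue set and everything else on the desk where it is.

Things in the scene. Friction and masses are not known exactly. Their poses are not given: they have to be found in the camera images.
- gauge: Fixed height gauge. Origin on the desk, mid-lane, in the plane of the tongue's entry face. +y: direction of travel along the lane (roughly robot's left); +x: across the lane, away from the robot. Lane: open desk, x -60 to 60 mm, marked by blue lines. Grey housing at x 80 to 230, y 2 to 42, 56 mm high, carries the red tongue.
- gauge_face (a point): Mid-lane in the plane of the tongue's entry face, 37 mm above the desk; axes as the gauge. The red tongue is a bar 24 mm along y (gauge y 0 to 24), underside 37 mm, top 49 mm above the desk. When home its tip is at gauge x = 28, over the +x side of a router centred in the lane, so a narrow pusher kept below x = 20 can follow a router past the tip.
- size_slide (a joint): Slide of the red tongue, m: 0 = fully drawn back, 0.050 = home at its end stop with the tongue over the lane; grows as the grip moves to the gauge's -x (towards the robot). Starts at 0 to 0.015. Friction about 3 N.
- slide_grip (a point): On the axis of the black grip that stands on the tongue: 22 x 22 mm block, top 80 mm above the desk, foot at 49 mm; this point at 70 mm. At gauge (0.135, 0.012) when drawn back, (0.085, 0.012) when home. Push or pinch it.
- green_pad (a point): Centre of the green pad (fits), a thin flat marking 190 mm (gauge x) by 200 mm (gauge y), at gauge (0, 0.130). Axes as the gauge.
- orange_pad (a point): Centre of the orange pad (does not fit), a thin flat marking 160 mm (gauge x) by 170 mm (gauge y), at gauge (0.150, -0.085), beside the lane just before the housing. Axes as the gauge.
- router_a: Router one. Loose black flat box with a yellow port strip on its rear end, 100 mm wide (own x), 110 mm long (own y), 34 or 40 mm thick, about 0.3 kg. Starts queued in the lane, own +y roughly along the gauge's +y. Origin: underside centre. The two look alike: one passes under the tongue with 3 mm to spare, the other is 3 mm too thick; the gauge tells which.
- router_b: Router two. Loose black flat box with a yellow port strip on its rear end, 100 mm wide (own x), 110 mm long (own y), 34 or 40 mm thick, about 0.3 kg. Starts queued in the lane, own +y roughly along the gauge's +y. Origin: underside centre. The two look alike: one passes under the tongue with 3 mm to spare, the other is 3 mm too thick; the gauge tells which.
- mug: Blue mug, bystander, 80 mm wide, 95 mm high. Origin: underside centre.
- antenna: Black rod antenna with brass end lying on the desk, bystander, 170 mm long, 18 mm thick. Origin: underside centre.
- screwdriver: Screwdriver lying on the desk, bystander. Origin: underside centre.
- stapler: Red and black stapler, bystander, 140 x 36 x 45 mm. Origin: underside centre.
- mouse: White computer mouse, bystander, 105 x 60 x 30 mm. Origin: underside centre.
Not all that is in view belongs to the job. Leave any white look-alike of the router_b alone. What is shaped like the router_a but turquoise is not meant.

How it is judged:
By the outcome, as a careful person would: the job done as asked, in the order asked, and still so for the second after the job is handed in, with the robot touching nothing.
It also fails if it takes over 72 s, if anything falls off the work surface, if the arm or the gripper's body presses on something with over 40 N, if the wrist force passes 120 N, or if a joint passes its speed limit or range.

### The arm

A 7-joint arm with a two-finger parallel gripper is mounted at the origin on the work surface. World frame = base frame: x ahead of the robot, y to its left, z up, the work surface at z = 0. Lengths are in mm, angles in rad, forces in N, time in s.
With the tool pointing down it reaches from about 400 to 925 mm from the base axis. Payload 4.1 kg.
Tool frame: the origin (TCP) lies at the very end of the fingers, on their centre line; the grasp point (between the pads) lies 19 mm behind it; z points along the fingers, y is the line along which they close (so a half turn about z gives the same grasp; the last joint's range is limited). The gripper opens to 85 mm and grips with 20 to 120 N. Pads are 22 mm wide; open, the fingers measure 114 mm over their backs; the gripper's body (76 mm by 85 mm) begins 54 mm behind the grasp point. The pads swing forward as they close: fully open they stand 13 mm farther back than shut.
Start: joints at [1.058, 0.398, 0.045, 1.537, -0.019, 1.207, -0.051], TCP at [261.399, -595.159, 231.347] pointing down, gripper open.
Joint ranges: [-2.82, 2.82], [-0.49, 2.23], [-1.37, 1.46], [0, 2.46], [-1.36, 4.5], [0.23, 2], [-2.94, 2.94]. Speed limits (rad/s): [2.57, 2.57, 3.14, 3.14, 3.14, 3.14, 3.14].

### API

Orientations are given as a rotation vector (axis times angle).
In Python, from bench import manip, viewer, order, spotter gives the robot as it stands.
- The arm moves only by the tool arm_command, never from a script. Its argument "rows" is a list of rows, each an object of numbers: "x", "y", "z": the shift along the tool's x, y, z in cm; "twist": the turn about the tool's z in degrees. A call has 1 to 20 rows; each row is the pose to reach, as a shift and turn from the pose commanded when the call began, along the tool's axes at that moment; what a row does not reach only later rows make up. A row lasts 1/8 s, in which the tool goes at most 62.5 mm and 10.7 degrees, less where a joint would pass 70% of its speed; a pose out of reach is approached as far as the arm can. A call with a gripper value outside its range is refused whole. "hand" is the opening, from 0 (shut) to 1 (fully open), set as the call begins (left out, the last holds). The fingers move at their own pace and stop on an object; the grip force is fixed at half the most. Time passes only in rows, so rows that repeat a pose let the fingers close. It gives the time, the measured TCP pose, the force, the opening and the grip force at its end, in the units of the state.
- manip.state(): the state, without advancing time (a new reading comes with each control period).
- viewer.grab_frame(name): name is "scene" or "top" or "wrist"; returns the picture (420x560x3 uint8, blue, green, red); there is no depth.
- viewer.camera_info(name): a dict with "fov_y" (degrees; the focal length in pixels is half the picture's height over the tangent of half this angle, whatever the lens; pixels are square), "cx", "cy" (the principal point, pixels), "cam_to_world" (4x4, takes a point from camera to world coordinates). Camera axes: x right, y down, z forward; pixel columns grow to the right and rows downward; lengths in mm; the calibration is good to about 2 mm. A picture is of the moment at which its call begins: read the wrist's pose just before it. camera_info takes no time and is no camera call; for the wrist camera it gives the pose at the moment of the call.
- order.job_done(): hands the job in; it is judged then, once.
Trained networks look in the newest picture that a camera, given by its name, has taken for a name from the list of things; names that differ only in an ending like _2 or _b are one class to them, and where a whole thing is asked for, a point or a joint stands for the part that bears it (a point fixed in the world has none). Each returns a list of dicts, best first, with "confidence" (0 to 1); they miss things now and then, are a little off and sometimes report something else, mostly with a low value. They report only what shows in the picture. A call takes as long as a camera call. They do not tell look-alikes from the thing itself.
- spotter.search_frame(target, camera): "position" ([x, y, z] in mm, in world coordinates, good to about 4 mm: the middle of the surface that is visible of it).
- spotter.pinpoint(target, camera): "position" ([x, y, z] in mm, in world coordinates, good to about 4 mm: a listed point, or the origin of a listed thing).
The state is a dict: "t": time; "q": joint angles; "dq": joint speeds; "joint_efforts": joint torques, N m; "ee_pos": TCP position; "ee_rot": TCP orientation; "contact_force": force on the tool from outside, world axes, zero at the start; "wrist_torque": the same for the moment, N m; "gripper_width": finger opening in mm; "grasp_force": force on a finger pad.
Only numpy, scipy, OpenCV 4.12 (cv2) and the standard library are available. Lean on these libraries where they do the work, as an engineer would, in place of code of your own. Each camera call takes 0.05 s, during which the arm holds its last target. There are 200 camera calls.

## Working session

There is one attempt and no reset: what is moved stays moved. The work goes in short steps, Python scripts to look and compute and a tool call to move; the robot and the scene stay as the last step left them, time stands still between calls to the robot, and variables do not carry over. Pictures are saved under pics/ and viewed, at most 10 in all, crops included, and the job is handed in when it is done.

Besides the shell and the picture viewer there is one more tool, called after ">>>" by a JSON object that holds its "method" and its "body", one argument or row to a line. arm_command: Moves the arm, as the interface text tells. Its arguments: {"type":"object","properties":{"rows":{"type":"array"},"hand":{"type":"number"}},"required":["rows"]}

```bash
mkdir -p pics; ls
cat > h.py <<'E'
import numpy as np,cv2
from bench import manip,viewer,order,spotter
from scipy.spatial.transform import Rotation as R
def px2w(cam,u,v,z):
    c=viewer.camera_info(cam);f=210/np.tan(np.radians(c["fov_y"]/2));M=np.array(c["cam_to_world"])
    d=M[:3,:3]@np.array([(u-c["cx"])/f,(v-c["cy"])/f,1]);o=M[:3,3]
    return o+d*(z-o[2])/d[2]
def w2px(cam,p):
    c=viewer.camera_info(cam);f=210/np.tan(np.radians(c["fov_y"]/2));M=np.array(c["cam_to_world"])
    q=M[:3,:3].T@(np.array(p)-M[:3,3]);return f*q[0]/q[2]+c["cx"],f*q[1]/q[2]+c["cy"]
E
python3 - <<'E'
from h import *
np.set_printoptions(precision=1,suppress=True)
a=viewer.grab_frame("top");b=viewer.grab_frame("scene")
cv2.imwrite("pics/top.png",cv2.resize(a,(800,600)));cv2.imwrite("pics/scene.png",cv2.resize(b,(800,600)))
for n in ["gauge","gauge_face","slide_grip","green_pad","orange_pad","router_a","mug","antenna","screwdriver","stapler","mouse"]:
  for r in spotter.pinpoint(n,"top")[:4]: print(n,np.array(r["position"]),round(r["confidence"],2),np.array(w2px("top",r["position"]))/.7)
s=manip.state();print(s["t"],s["ee_pos"],R.from_rotvec(s["ee_rot"]).as_matrix(),s["contact_force"],s["gripper_width"])
E
```

```text
pics
gauge [647.6 248.8   2.3] 0.52 [309.7 250.9]
gauge [ 668.2 -181.3   -5.3] 0.36 [487.8 240.6]
gauge_face [475.4  74.9  36.3] 0.7 [381.8 320.2]
slide_grip [596.7  93.2  69. ] 0.63 [372.8 266.9]
slide_grip [470.8 210.1  -0.3] 0.29 [326. 324.]
green_pad [473.9 206.1   1. ] 0.63 [327.6 322.7]
orange_pad [633.5  -3.8   5.8] 0.7 [414.6 255.1]
router_a [485.3 -42.7  -0.3] 0.91 [431.7 316.6]
router_a [ 301.6 -222.1    2.2] 0.91 [509.  393.3]
router_a [ 494.4 -229.2    3.2] 0.83 [510.  311.7]
router_a [ 244.6 -397.7    2.1] 0.77 [584.5 416.9]
mug [651.  248.5   1. ] 0.79 [309.9 249.6]
mug [474.9  76.5  -0.6] 0.74 [381.8 321.6]
mug [ 496.9 -230.1   -1.3] 0.15 [510.1 310.8]
antenna [598.   94.4  68.6] 0.65 [372.3 266.4]
antenna [ 670.2 -175.1   -8.4] 0.62 [485.1 240.1]
antenna [422.8 495.    0.4] 0.41 [206.6 345.6]
screwdriver [ 677.8 -307.7   -1.7] 0.51 [540.3 235.7]
stapler [419.7 494.5   1.7] 0.85 [206.6 346.8]
mouse [ 417.5 -469.3   -2.7] 0.73 [611.6 342.9]
0.65 [ 261.4 -595.2  231.4] [[ 0.9  0.4  0. ]
 [ 0.4 -0.9 -0. ]
 [-0.   0.  -1. ]] [-0.   0.2  0.2] 85.05302806204111
```

View pics/top.png

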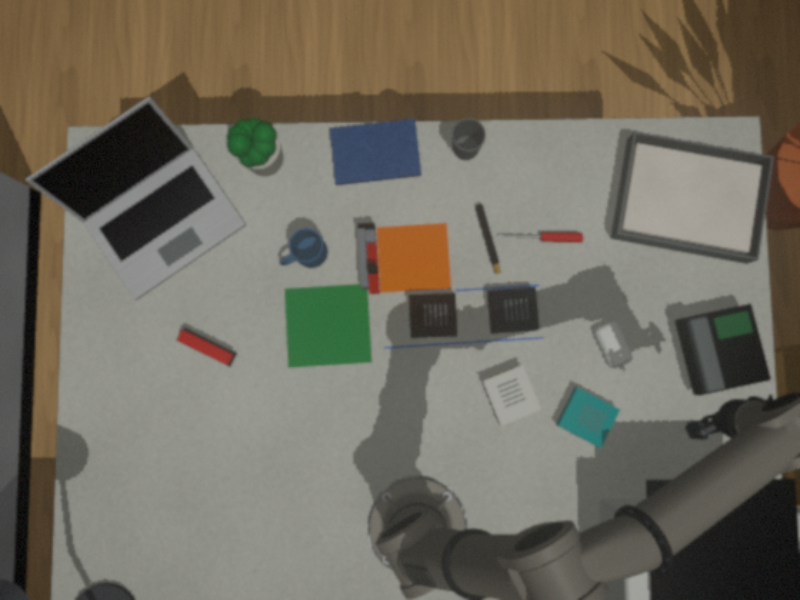

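View pics/scene.png

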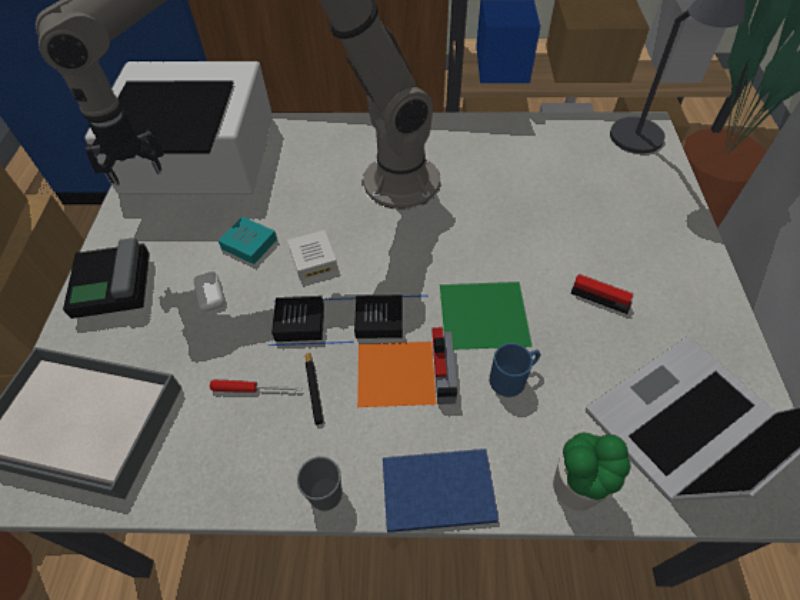

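Top view (800x600): routers are the two black boxes at (433,315) and (512,310). The white box at (510,392) and turquoise box at (588,415) are decoys. The grip is at (373,267), the orange pad at (414,257) and the green pad at (328,325). Next I'll fit the gauge frame from the pad outlines and confirm with one crop.

Run:
```python
from h import *
np.set_printoptions(precision=1,suppress=True)
a=viewer.grab_frame("top");hsv=cv2.cvtColor(a,cv2.COLOR_BGR2HSV)
def rect(lo,hi,nm,win,z=0):
    m=cv2.inRange(hsv,np.array(lo),np.array(hi)); k=np.zeros_like(m);x0,y0,x1,y1=win;k[y0:y1,x0:x1]=m[y0:y1,x0:x1]
    c=max(cv2.findContours(k,0,2)[0],key=cv2.contourArea)[:,0]
    w=np.array([px2w("top",u,v,z)[:2] for u,v in c],np.float32)
    r=cv2.minAreaRect(w);print(nm,np.array(r[0]),np.array(r[1]),round(r[2],2))
rect((45,80,30),(85,255,255),"green",(190,190,270,265))
rect((8,120,80),(22,255,255),"orange",(255,150,325,210))
rect((0,0,0),(180,255,60),"rA z37",(280,200,325,240),37)
rect((0,0,0),(180,255,60),"rB z37",(335,195,380,236),37)
b=viewer.grab_frame("scene")
for n in ["router_a","slide_grip","gauge_face","green_pad","orange_pad"]:
  for r in spotter.pinpoint(n,"scene")[:4]: print(n,np.array(r["position"]),round(r["confidence"],2))
cv2.imwrite("pics/crop.png",cv2.resize(a[150:290,190:400],(800,533),interpolation=cv2.INTER_CUBIC))
```

```text
green [469.1 207. ] [185.2 195.5] 2.88
orange [628.8   2.1] [158.5 172.6] 2.77
rA z37 [485.8 -43.2] [ 96.1 106. ] 1.88
rB z37 [ 496.5 -230.6] [ 98.2 110.4] 3.38
router_a [ 499.8 -230.2   -5.2] 0.68
router_a [ 248.9 -396.8    1. ] 0.67
router_a [ 298.9 -220.7    0.3] 0.64
router_a [484.4 -42.9   0.5] 0.59
slide_grip [595.8  95.9  73.6] 0.56
gauge_face [475.6  71.6  32.3] 0.57
gauge_face [ 670.7 -176.3   -3.3] 0.43
green_pad [468.2 204.1   3.6] 0.63
green_pad [476.7  75.1  32.5] 0.22
orange_pad [629.3  -0.8  -1.2] 0.57
```

View pics/crop.png

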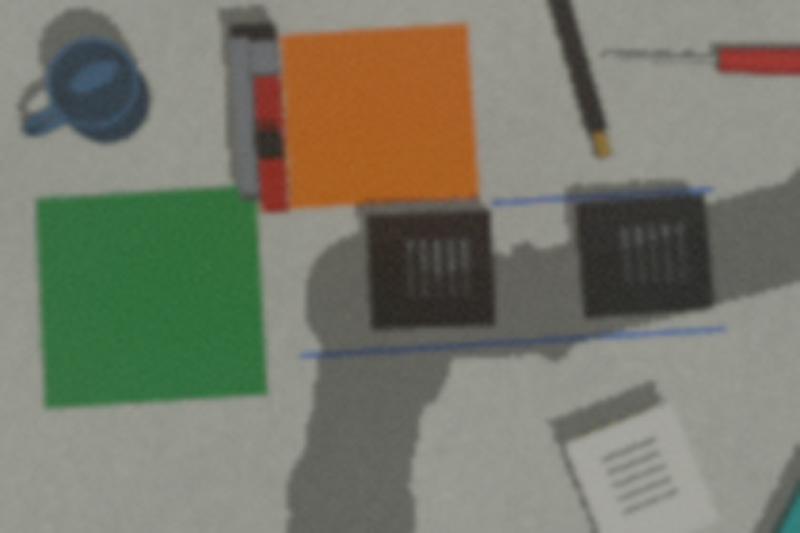

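The crop confirms both black routers sit in the blue-lined lane, at about (430,268) and (645,255). The white box at (640,450) is outside it. The gauge yaw is about 0.05 rad and its origin about (475.2, 77.5).

```bash
cat >> h.py <<'E'
O=np.array([475.2,77.5]);TH=0.05
G=np.array([[np.cos(TH),-np.sin(TH)],[np.sin(TH),np.cos(TH)]])
def w2g(p): return G.T@(np.array(p)[:2]-O)
def goal(gx,gy,z,extra=0):
    s=manip.state();p=np.array(s["ee_pos"]);M=R.from_rotvec(s["ee_rot"]).as_matrix()
    t=np.r_[O+G@[gx,gy],z];d=M.T@(t-p)/10
    Rt=np.c_[np.r_[G[:,1],0],np.r_[G[:,0],0],[0,0,-1]]@R.from_euler('z',extra,degrees=True).as_matrix()
    tw=R.from_matrix(M.T@Rt).as_rotvec(degrees=True)
    print("goal",gx,gy,z,"cm",d.round(2),"rot",tw.round(1),"now g",w2g(p).round(1),"z",p[2].round(1))
def detect(cam,name="router_a"):
    for r in spotter.pinpoint(name,cam)[:5]: print(cam,name,np.round(r["position"]),round(r["confidence"],2),"g",w2g(r["position"]).round())
E
python3 -c "
from h import *
goal(160,12,200);goal(165,12,62)"
```

```text
goal 160 12 200 cm [ 62.01 -48.42   3.13] rot [  0.    0.  -69.2] now g [-247.1 -661.1] z 231.4
goal 165 12 62 cm [ 62.47 -48.24  16.93] rot [  0.    0.  -69.2] now g [-247.1 -661.1] z 231.4
```

>>> {"method": "arm_command", "body": {
  "rows": [
    {"x": 5,"y": -4,"z": 0.2,"twist": -5},
    {"x": 9,"y": -7,"z": 0.5,"twist": -10},
    {"x": 14,"y": -11,"z": 0.7,"twist": -16},
    {"x": 18,"y": -14,"z": 1,"twist": -21},
    {"x": 23,"y": -18,"z": 1.2,"twist": -26},
    {"x": 28,"y": -22,"z": 1.5,"twist": -31},
    {"x": 32,"y": -25,"z": 1.7,"twist": -36},
    {"x": 37,"y": -29,"z": 2,"twist": -41},
    {"x": 41,"y": -32,"z": 2.2,"twist": -47},
    {"x": 46,"y": -36,"z": 2.4,"twist": -52},
    {"x": 50,"y": -39,"z": 2.6,"twist": -57},
    {"x": 55,"y": -43,"z": 2.8,"twist": -62},
    {"x": 59,"y": -46,"z": 3,"twist": -66},
    {"x": 62.4,"y": -48.2,"z": 3.1,"twist": -69.2},
    {"x": 62.4,"y": -48.2,"z": 3.1,"twist": -69.2},
    {"x": 62.4,"y": -48.2,"z": 3.1,"twist": -69.2},
    {"x": 62.4,"y": -48.2,"z": 3.1,"twist": -69.2}
  ],
  "hand": 0
}}

```text
t: 3.12
ee_pos: [638.6, 94.9, 200.3]
ee_rot: [2.167, 2.274, -0.002]
contact_force: [0.8, -1.1, -0.2]
gripper_width: 0.2
grasp_force: 0.0
```

```bash
python3 -c "
from h import *
goal(165,12,62)
for c in ['wrist']:
  viewer.grab_frame(c);[detect(c,n) for n in ['slide_grip','gauge_face']]
cv2.imwrite('pics/w1.png',viewer.grab_frame('wrist'))
for p in [(122,12,80),(80,2,56),(80,42,56),(28,0,49)]: print(p,np.round(w2px('wrist',np.r_[O+G@p[:2],p[2]])))
"
```

```text
goal 165 12 62 cm [ 0.3   0.09 13.83] rot [-0.   0.1 -0.1] now g [164.1   9.2] z 200.3
wrist slide_grip [474. 205.  -4.] 0.64 g [  5. 127.]
wrist slide_grip [597.  98.  73.] 0.62 g [123.  14.]
(122, 12, 80) [218. 200.]
(80, 2, 56) [170. 204.]
(80, 42, 56) [165. 154.]
(28, 0, 49) [109. 204.]
```

View pics/w1.png

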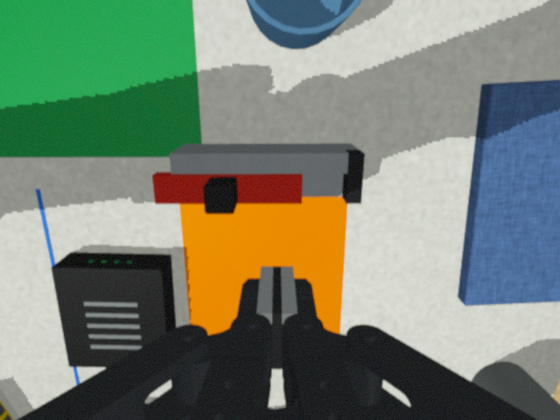

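Wrist view: grip at (221,192), tongue tip at (155,188), and the closed fingers come down over the orange side. That agrees with the fit, so I'll go down on the grip's far side and push.

>>> {"method": "arm_command", "body": {
  "rows": [
    {"x": 0.4,"z": 4},
    {"x": 0.4,"z": 8},
    {"x": 0.4,"z": 12},
    {"x": 0.4,"z": 13.8},
    {"x": 0.4,"z": 13.8},
    {"x": 0.4,"z": 13.8,"y": -1},
    {"x": 0.4,"z": 13.8,"y": -1.8},
    {"x": 0.4,"z": 13.8,"y": -2.4},
    {"x": 0.4,"z": 13.8,"y": -3},
    {"x": 0.4,"z": 13.8,"y": -3.6},
    {"x": 0.4,"z": 13.8,"y": -4.2},
    {"x": 0.4,"z": 13.8,"y": -4.6},
    {"x": 0.4,"z": 13.8,"y": -5},
    {"x": 0.4,"z": 13.8,"y": -5}
  ]
}}

```text
schema error: expected keys x, y, z, twist
```

```bash
python3 -c "
from h import *
goal(108,12,62)
cv2.imwrite('pics/w2.png',viewer.grab_frame('wrist'))
detect('wrist','slide_grip')
viewer.grab_frame('top');detect('top','slide_grip')
"
```

```text
goal 108 12 62 cm [ 0.17 -5.63 13.85] rot [ 0.  0. -0.] now g [164.3  10.4] z 200.5
wrist slide_grip [599.  96.  70.] 0.58 g [125.  13.]
```

>>> {"method": "arm_command", "body": {
  "rows": [
    {"x": 0.3,"y": 0,"z": 4,"twist": 0},
    {"x": 0.3,"y": 0,"z": 8,"twist": 0},
    {"x": 0.3,"y": 0,"z": 12,"twist": 0},
    {"x": 0.3,"y": 0,"z": 13.8,"twist": 0},
    {"x": 0.3,"y": 0,"z": 13.8,"twist": 0},
    {"x": 0.3,"y": -1,"z": 13.8,"twist": 0},
    {"x": 0.3,"y": -1.8,"z": 13.8,"twist": 0},
    {"x": 0.3,"y": -2.4,"z": 13.8,"twist": 0},
    {"x": 0.3,"y": -3,"z": 13.8,"twist": 0},
    {"x": 0.3,"y": -3.6,"z": 13.8,"twist": 0},
    {"x": 0.3,"y": -4.2,"z": 13.8,"twist": 0},
    {"x": 0.3,"y": -4.6,"z": 13.8,"twist": 0},
    {"x": 0.3,"y": -5,"z": 13.8,"twist": 0},
    {"x": 0.3,"y": -5,"z": 13.8,"twist": 0}
  ]
}}

```text
t: 5.28
ee_pos: [587.9, 97.4, 61.9]
ee_rot: [-2.164, -2.277, 0.002]
contact_force: [2.4, 0.9, 1.2]
gripper_width: 0.1
grasp_force: 1.0
```

```bash
python3 -c "
from h import *
goal(108,12,62)
cv2.imwrite('pics/w2.png',viewer.grab_frame('wrist'))
detect('wrist','slide_grip')
viewer.grab_frame('top');detect('top','slide_grip')
"
```

```text
goal 108 12 62 cm [-0.22 -0.56 -0.  ] rot [-0.1  0.   0.1] now g [113.6  14.2] z 61.9
wrist slide_grip [563.  96.  70.] 0.8 g [89. 14.]
top slide_grip [ 497. -232.   -2.] 0.6 g [   6. -310.]
```

>>> {"method": "arm_command", "body": {
  "rows": [
    {"x": 0,"y": -0.2,"z": 0,"twist": 0},
    {"x": 0,"y": -0.4,"z": 0,"twist": 0},
    {"x": 0,"y": -0.6,"z": 0,"twist": 0},
    {"x": 0,"y": -0.6,"z": 0,"twist": 0}
  ]
}}

```text
t: 5.98
ee_pos: [585.4, 97.2, 62.2]
ee_rot: [2.162, 2.275, 0.008]
contact_force: [8.8, 0.2, -6.3]
gripper_width: 0.2
grasp_force: 4.3
```

>>> {"method": "arm_command", "body": {
  "rows": [
    {"x": 0,"y": -0.3,"z": 0,"twist": 0},
    {"x": 0,"y": -0.6,"z": 0,"twist": 0},
    {"x": 0,"y": -0.6,"z": 0,"twist": 0}
  ]
}}

```text
t: 6.35
ee_pos: [585.2, 97.2, 63.2]
ee_rot: [2.158, 2.269, 0.024]
contact_force: [19.6, 1.8, -14.7]
gripper_width: -0.3
grasp_force: 9.7
```

The grip is stopped hard: 20 N with no movement, so the end stop is reached. I'll retreat and set up behind the first router.

>>> {"method": "arm_command", "body": {
  "rows": [
    {"x": 0,"y": 1,"z": 0,"twist": 0},
    {"x": 0,"y": 2.5,"z": 0,"twist": 0},
    {"x": 0,"y": 2.5,"z": -4,"twist": 0},
    {"x": 0,"y": 2.5,"z": -8,"twist": 0},
    {"x": -5,"y": 0,"z": -8,"twist": 0},
    {"x": -10,"y": -4,"z": -8,"twist": 0},
    {"x": -15,"y": -8,"z": -8,"twist": 0},
    {"x": -21,"y": -11,"z": -8,"twist": 0},
    {"x": -21,"y": -11,"z": -8,"twist": 0},
    {"x": -21,"y": -11,"z": -8,"twist": 0}
  ],
  "hand": 0
}}

```text
t: 7.6
ee_pos: [477.3, -118.5, 142.2]
ee_rot: [-2.165, -2.275, 0.0]
contact_force: [0.7, 0.5, 0.3]
gripper_width: -0.0
grasp_force: 0.0
```

```bash
python3 -c "
from h import *
goal(-10,-210,140);goal(-10,-205,12)
viewer.grab_frame('top');detect('top');detect('top','slide_grip')
viewer.grab_frame('scene');detect('scene','slide_grip')
"
```

```text
goal -10 -210 140 cm [-1.42 -0.23  0.22] rot [-0. -0. -0.] now g [  -7.7 -195.8] z 142.2
goal -10 -205 12 cm [-0.92 -0.22 13.02] rot [-0. -0. -0.] now g [  -7.7 -195.8] z 142.2
top router_a [ 298. -223.    0.] 0.95 g [-192. -291.]
top router_a [487. -41.   1.] 0.87 g [   6. -119.]
top router_a [ 244. -400.   -0.] 0.76 g [-255. -465.]
top router_a [ 496. -232.   -1.] 0.71 g [   5. -310.]
top slide_grip [562.  92.  74.] 0.69 g [87. 10.]
top slide_grip [ 677. -307.   -0.] 0.2 g [ 182. -394.]
scene slide_grip [560.  93.  73.] 0.56 g [86. 11.]
```

>>> {"method": "arm_command", "body": {
  "rows": [
    {"x": -1.5,"y": -0.8,"z": 0,"twist": 0},
    {"x": -1.5,"y": -0.8,"z": 5,"twist": 0},
    {"x": -1.5,"y": -0.8,"z": 9,"twist": 0},
    {"x": -1.5,"y": -0.8,"z": 12,"twist": 0},
    {"x": -1.5,"y": -0.8,"z": 13.4,"twist": 0},
    {"x": -1.5,"y": -0.8,"z": 13.4,"twist": 0}
  ],
  "hand": 0.45
}}

```text
t: 8.6
ee_pos: [470.3, -133.1, 7.8]
ee_rot: [-2.162, -2.278, 0.001]
contact_force: [-1.0, -0.4, 0.3]
gripper_width: 38.6
grasp_force: 0.0
```

```bash
python3 -c "
from h import *
goal(-16,-128,8)
cv2.imwrite('pics/w3.png',viewer.grab_frame('wrist'))
"
```

```text
goal -16 -128 8 cm [ 8.21 -0.04 -0.01] rot [-0.1 -0.   0.1] now g [ -15.4 -210.1] z 7.8
```

View pics/w3.png

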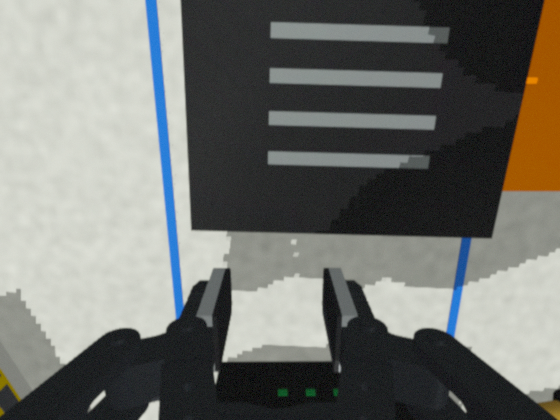

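The fingers straddle the rear edge of router one (columns 190–495, row 232), offset to -x as intended. I'll push it up close to the tongue.

>>> {"method": "arm_command", "body": {
  "rows": [
    {"x": 1,"y": 0,"z": 0,"twist": 0},
    {"x": 1.7,"y": 0,"z": 0,"twist": 0},
    {"x": 2.3,"y": 0,"z": 0,"twist": 0},
    {"x": 3,"y": 0,"z": 0,"twist": 0},
    {"x": 3.7,"y": 0,"z": 0,"twist": 0},
    {"x": 4.4,"y": 0,"z": 0,"twist": 0},
    {"x": 5.1,"y": 0,"z": 0,"twist": 0},
    {"x": 5.8,"y": 0,"z": 0,"twist": 0},
    {"x": 6.5,"y": 0,"z": 0,"twist": 0},
    {"x": 7.2,"y": 0,"z": 0,"twist": 0},
    {"x": 7.8,"y": 0,"z": 0,"twist": 0},
    {"x": 8.2,"y": 0,"z": 0,"twist": 0},
    {"x": 8.2,"y": 0,"z": 0,"twist": 0}
  ]
}}

```text
t: 10.28
ee_pos: [466.6, -51.7, 8.5]
ee_rot: [2.163, 2.277, 0.001]
contact_force: [1.4, -2.8, 3.5]
gripper_width: 38.5
grasp_force: 1.6
```

```bash
python3 -c "
from h import *
goal(-16,-110,8)
viewer.grab_frame('top');detect('top')
"
```

```text
goal -16 -110 8 cm [ 1.86 -0.09  0.05] rot [0.  0.  0.1] now g [ -15.1 -128.6] z 8.5
top router_a [ 497. -231.    1.] 0.97 g [   6. -309.]
top router_a [ 241. -401.   -0.] 0.82 g [-258. -466.]
top router_a [ 301. -224.   -0.] 0.78 g [-189. -292.]
top router_a [478.  15.   1.] 0.67 g [  0. -62.]
top router_a [562.  93.  70.] 0.66 g [87. 11.]
```

>>> {"method": "arm_command", "body": {
  "rows": [
    {"x": 0.3,"y": 0,"z": 0,"twist": 0},
    {"x": 0.6,"y": 0,"z": 0,"twist": 0},
    {"x": 0.9,"y": 0,"z": 0,"twist": 0},
    {"x": 1.2,"y": 0,"z": 0,"twist": 0}
  ]
}}

```text
t: 10.88
ee_pos: [465.4, -40.1, 8.3]
ee_rot: [2.165, 2.277, -0.001]
contact_force: [0.3, -5.4, 4.0]
gripper_width: 38.7
grasp_force: 2.5
```

>>> {"method": "arm_command", "body": {
  "rows": [
    {"x": 0.3,"y": 0,"z": 0,"twist": 0},
    {"x": 0.6,"y": 0,"z": 0,"twist": 0},
    {"x": 0.6,"y": 0,"z": 0,"twist": 0}
  ]
}}

```text
t: 11.25
ee_pos: [465.1, -33.5, 8.2]
ee_rot: [-2.163, -2.277, 0.0]
contact_force: [0.3, -3.8, 3.8]
gripper_width: 38.5
grasp_force: 1.7
```

```bash
python3 -c "
from h import *
goal(-16,64,8)
viewer.grab_frame('top');detect('top')
viewer.grab_frame('scene');detect('scene')
"
```

```text
goal -16 64 8 cm [ 1.744e+01 -1.000e-02  2.000e-02] rot [-0.  -0.   0.1] now g [ -15.7 -110.4] z 8.2
top router_a [ 247. -399.    1.] 0.98 g [-252. -465.]
top router_a [481.  36.   2.] 0.96 g [  3. -42.]
top router_a [ 302. -224.    0.] 0.85 g [-188. -292.]
top router_a [ 494. -233.   -0.] 0.67 g [   4. -311.]
scene router_a [ 248. -398.    1.] 0.93 g [-250. -464.]
scene router_a [ 501. -228.   -4.] 0.81 g [  10. -307.]
scene router_a [ 299. -227.   -2.] 0.8 g [-191. -295.]
scene router_a [479.  36.   2.] 0.77 g [  2. -42.]
scene router_a [ 414. -469.   -5.] 0.45 g [ -89. -543.]
```

>>> {"method": "arm_command", "body": {
  "rows": [
    {"x": 0.3,"y": 0,"z": 0,"twist": 0},
    {"x": 0.6,"y": 0,"z": 0,"twist": 0},
    {"x": 0.9,"y": 0,"z": 0,"twist": 0},
    {"x": 0.9,"y": 0,"z": 0,"twist": 0}
  ]
}}

```text
t: 11.95
ee_pos: [464.5, -24.0, 8.1]
ee_rot: [-2.162, -2.278, -0.0]
contact_force: [0.3, -1.0, 0.7]
gripper_width: 38.5
grasp_force: 0.7
```

Router one is under the tongue at low force, so it fits. I'll push it through onto the green pad.

>>> {"method": "arm_command", "body": {
  "rows": [
    {"x": 0.8,"y": 0,"z": 0,"twist": 0},
    {"x": 1.7,"y": 0,"z": 0,"twist": 0},
    {"x": 2.6,"y": 0,"z": 0,"twist": 0},
    {"x": 3.5,"y": 0,"z": 0,"twist": 0},
    {"x": 4.4,"y": 0,"z": 0,"twist": 0},
    {"x": 5.3,"y": 0,"z": 0,"twist": 0},
    {"x": 6.2,"y": 0,"z": 0,"twist": 0},
    {"x": 7.1,"y": 0,"z": 0,"twist": 0},
    {"x": 8,"y": 0,"z": 0,"twist": 0},
    {"x": 8.9,"y": 0,"z": 0,"twist": 0},
    {"x": 9.8,"y": 0,"z": 0,"twist": 0},
    {"x": 10.7,"y": 0,"z": 0,"twist": 0},
    {"x": 11.6,"y": 0,"z": 0,"twist": 0},
    {"x": 12.5,"y": 0,"z": 0,"twist": 0},
    {"x": 13.4,"y": 0,"z": 0,"twist": 0},
    {"x": 14.3,"y": 0,"z": 0,"twist": 0},
    {"x": 15.1,"y": 0,"z": 0,"twist": 0},
    {"x": 15.7,"y": 0,"z": 0,"twist": 0},
    {"x": 16.2,"y": 0,"z": 0,"twist": 0},
    {"x": 16.2,"y": 0,"z": 0,"twist": 0}
  ]
}}

```text
t: 14.45
ee_pos: [456.9, 137.8, 8.5]
ee_rot: [-2.163, -2.278, -0.002]
contact_force: [-0.3, -0.3, 0.2]
gripper_width: 38.4
grasp_force: 0.0
```

```bash
python3 -c "
from h import *
goal(-16,62,8)
viewer.grab_frame('top');detect('top');detect('top','slide_grip')
viewer.grab_frame('scene');detect('scene');detect('scene','slide_grip')
"
```

```text
goal -16 62 8 cm [ 0.08 -0.07  0.05] rot [ 0.  -0.1  0.1] now g [-15.3  61.2] z 8.5
top router_a [ 302. -224.    3.] 0.76 g [-188. -293.]
top router_a [ 242. -399.    3.] 0.75 g [-257. -464.]
top router_a [472. 206.  -1.] 0.67 g [  3. 128.]
top router_a [ 496. -233.    2.] 0.67 g [   5. -311.]
top slide_grip [562.  93.  70.] 0.82 g [87. 11.]
scene router_a [ 247. -397.   -1.] 0.91 g [-252. -463.]
scene router_a [ 304. -222.    1.] 0.66 g [-186. -291.]
scene router_a [472. 206.   1.] 0.6 g [  3. 128.]
scene router_a [ 499. -230.   -3.] 0.57 g [   8. -308.]
scene slide_grip [561.  93.  74.] 0.53 g [86. 11.]
```

>>> {"method": "arm_command", "body": {
  "rows": [
    {"x": -1,"y": 0,"z": 0,"twist": 0},
    {"x": -1,"y": 0,"z": -5,"twist": 0},
    {"x": -1,"y": 0,"z": -10,"twist": 0},
    {"x": -4,"y": 0,"z": -13,"twist": 0},
    {"x": -9,"y": 0.4,"z": -13,"twist": 0},
    {"x": -15,"y": 0.8,"z": -13,"twist": 0},
    {"x": -21,"y": 1.2,"z": -13,"twist": 0},
    {"x": -27,"y": 1.6,"z": -13,"twist": 0},
    {"x": -33,"y": 2,"z": -13,"twist": 0},
    {"x": -39,"y": 2.2,"z": -13,"twist": 0},
    {"x": -44,"y": 2.2,"z": -13,"twist": 0},
    {"x": -45.5,"y": 2.2,"z": -13,"twist": 0},
    {"x": -45.5,"y": 2.2,"z": -10,"twist": 0},
    {"x": -45.5,"y": 2.2,"z": -6,"twist": 0},
    {"x": -45.5,"y": 2.2,"z": -5,"twist": 0},
    {"x": -45.5,"y": 2.2,"z": -5,"twist": 0}
  ]
}}

```text
t: 16.75
ee_pos: [501.6, -315.8, 58.3]
ee_rot: [-2.163, -2.277, -0.0]
contact_force: [0.7, -0.3, -0.3]
gripper_width: 38.3
grasp_force: 0.0
```

```bash
python3 -c "
from h import *
goal(6,-392,8)
cv2.imwrite('pics/w4.png',viewer.grab_frame('wrist'))
for p in [(-50,-365,36),(50,-365,36)]: print(np.round(w2px('wrist',np.r_[O+G@p[:2],p[2]])))
"
```

```text
goal 6 -392 8 cm [ 0.21 -0.06  5.03] rot [-0.  -0.   0.1] now g [   6.7 -394.2] z 58.3
[150. 202.]
[368. 202.]
```

View pics/w4.png

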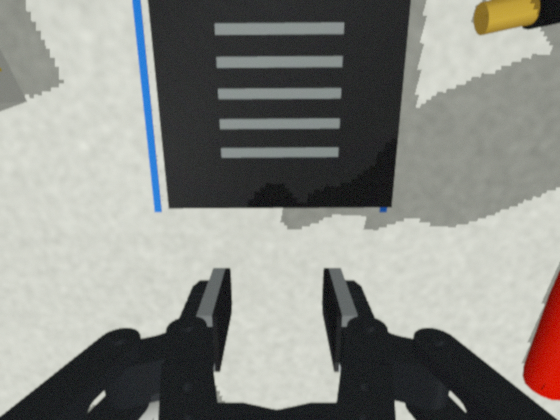

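Router two's rear edge is at row 208, columns 168–393, centred on the fingers with clear desk behind. I'll descend and push.

>>> {"method": "arm_command", "body": {
  "rows": [
    {"x": 0,"y": 0,"z": 3,"twist": 0},
    {"x": 0,"y": 0,"z": 5,"twist": 0},
    {"x": 0,"y": 0,"z": 5,"twist": 0},
    {"x": 0.8,"y": 0,"z": 5,"twist": 0},
    {"x": 1.4,"y": 0,"z": 5,"twist": 0},
    {"x": 2,"y": 0,"z": 5,"twist": 0},
    {"x": 3,"y": 0,"z": 5,"twist": 0},
    {"x": 4,"y": 0,"z": 5,"twist": 0},
    {"x": 5,"y": 0,"z": 5,"twist": 0},
    {"x": 6,"y": 0,"z": 5,"twist": 0},
    {"x": 7,"y": 0,"z": 5,"twist": 0},
    {"x": 8,"y": 0,"z": 5,"twist": 0},
    {"x": 9,"y": 0,"z": 5,"twist": 0},
    {"x": 10,"y": 0,"z": 5,"twist": 0},
    {"x": 11,"y": 0,"z": 5,"twist": 0},
    {"x": 12,"y": 0,"z": 5,"twist": 0},
    {"x": 13,"y": 0,"z": 5,"twist": 0},
    {"x": 14,"y": 0,"z": 5,"twist": 0},
    {"x": 15,"y": 0,"z": 5,"twist": 0},
    {"x": 16,"y": 0,"z": 5,"twist": 0}
  ]
}}

```text
t: 19.3
ee_pos: [493.4, -155.9, 8.3]
ee_rot: [-2.164, -2.277, 0.0]
contact_force: [0.4, -4.5, 2.6]
gripper_width: 38.6
grasp_force: 2.1
```

>>> {"method": "arm_command", "body": {
  "rows": [
    {"x": 1,"y": 0,"z": 0,"twist": 0},
    {"x": 2,"y": 0,"z": 0,"twist": 0},
    {"x": 3,"y": 0,"z": 0,"twist": 0},
    {"x": 4,"y": 0,"z": 0,"twist": 0},
    {"x": 5,"y": 0,"z": 0,"twist": 0},
    {"x": 6,"y": 0,"z": 0,"twist": 0},
    {"x": 7,"y": 0,"z": 0,"twist": 0},
    {"x": 8,"y": 0,"z": 0,"twist": 0},
    {"x": 8.8,"y": 0,"z": 0,"twist": 0},
    {"x": 9.4,"y": 0,"z": 0,"twist": 0},
    {"x": 9.9,"y": 0,"z": 0,"twist": 0},
    {"x": 9.9,"y": 0,"z": 0,"twist": 0}
  ]
}}

```text
t: 20.8
ee_pos: [488.4, -56.6, 8.1]
ee_rot: [-2.163, -2.277, -0.001]
contact_force: [0.5, -0.4, -0.6]
gripper_width: 38.4
grasp_force: 0.3
```

```bash
python3 -c "
from h import *
goal(6,-122,8)
viewer.grab_frame('top');detect('top')
viewer.grab_frame('scene');detect('scene')
"
```

```text
goal 6 -122 8 cm [ 1.26 -0.04  0.01] rot [-0.  -0.1  0.1] now g [   6.4 -134.6] z 8.1
top router_a [484.  12.  -2.] 0.92 g [  5. -66.]
top router_a [470. 204.  -0.] 0.87 g [  1. 127.]
top router_a [ 303. -221.    2.] 0.67 g [-187. -290.]
top router_a [ 247. -399.   -1.] 0.65 g [-252. -464.]
scene router_a [ 249. -397.   -2.] 0.96 g [-250. -462.]
scene router_a [472. 207.   2.] 0.84 g [  3. 130.]
scene router_a [ 297. -221.    2.] 0.73 g [-193. -290.]
scene router_a [650. 246.   1.] 0.67 g [182. 159.]
scene router_a [485.  11.  -5.] 0.61 g [  6. -67.]
```

>>> {"method": "arm_command", "body": {
  "rows": [
    {"x": 0.4,"y": 0,"z": 0,"twist": 0},
    {"x": 0.7,"y": 0,"z": 0,"twist": 0},
    {"x": 0.9,"y": 0,"z": 0,"twist": 0},
    {"x": 1.1,"y": 0,"z": 0,"twist": 0},
    {"x": 1.1,"y": 0,"z": 0,"twist": 0}
  ]
}}

```text
t: 21.62
ee_pos: [488.0, -46.4, 8.3]
ee_rot: [-2.164, -2.277, -0.0]
contact_force: [-0.2, -0.5, -0.5]
gripper_width: 38.4
grasp_force: 0.2
```

>>> {"method": "arm_command", "body": {
  "rows": [
    {"x": 0.2,"y": 0,"z": 0,"twist": 0},
    {"x": 0.3,"y": 0,"z": 0,"twist": 0}
  ]
}}

```text
t: 21.88
ee_pos: [487.9, -43.8, 8.4]
ee_rot: [2.164, 2.277, -0.0]
contact_force: [0.5, -1.5, -1.0]
gripper_width: 38.5
grasp_force: 0.9
```

>>> {"method": "arm_command", "body": {
  "rows": [
    {"x": 0.2,"y": 0,"z": 0,"twist": 0},
    {"x": 0.4,"y": 0,"z": 0,"twist": 0}
  ]
}}

```text
t: 22.12
ee_pos: [487.5, -42.9, 8.4]
ee_rot: [2.165, 2.273, -0.005]
contact_force: [-0.4, -10.5, 0.1]
gripper_width: 38.5
grasp_force: 5.4
```

It stopped at the tongue: 10 N with no advance, so this one is too thick. I'll back off and lift, then nudge it back from the front before the sideways slide.

>>> {"method": "arm_command", "body": {
  "rows": [
    {"x": -1,"y": 0,"z": 0,"twist": 0},
    {"x": -2,"y": 0,"z": 0,"twist": 0},
    {"x": -2,"y": 0,"z": -5,"twist": 0},
    {"x": -2,"y": 0,"z": -10,"twist": 0},
    {"x": 3,"y": 0,"z": -12,"twist": 0},
    {"x": 8,"y": -0.6,"z": -12,"twist": 0},
    {"x": 13,"y": -0.6,"z": -12,"twist": 0},
    {"x": 15,"y": -0.6,"z": -12,"twist": 0},
    {"x": 15,"y": -0.6,"z": -12,"twist": 0}
  ],
  "hand": 0
}}

```text
t: 23.25
ee_pos: [473.7, 111.6, 128.4]
ee_rot: [-2.159, -2.281, -0.001]
contact_force: [0.4, -0.4, 0.1]
gripper_width: 0.1
grasp_force: 0.0
```

```bash
python3 -c "
from h import *
goal(0,26,15)
cv2.imwrite('pics/top2.png',cv2.resize(viewer.grab_frame('top')[150:290,190:400],(800,533),interpolation=2));detect('top')
viewer.grab_frame('scene');detect('scene');
"
```

```text
goal 0 26 15 cm [-0.82 -0.02 11.33] rot [-0.  -0.   0.3] now g [ 0.2 34.1] z 128.4
top router_a [480.  24.   0.] 0.9 g [  2. -54.]
top router_a [ 302. -221.   -0.] 0.62 g [-188. -290.]
top router_a [469. 205.  -1.] 0.57 g [ -0. 128.]
top router_a [ 243. -402.    3.] 0.56 g [-256. -467.]
scene router_a [ 252. -396.   -0.] 0.8 g [-247. -462.]
scene router_a [ 302. -223.   -3.] 0.7 g [-188. -291.]
scene router_a [473. 206.  -3.] 0.59 g [  4. 128.]
scene router_a [484.  27.  -1.] 0.59 g [  6. -51.]
```

View pics/top2.png

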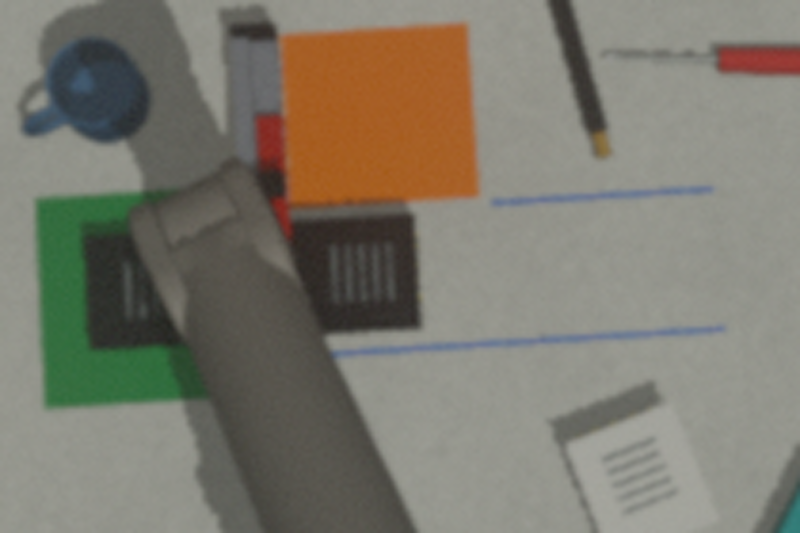

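Crop: router two rests against the tongue (front edge at column ~292), and router one is on the green pad. The lane in front of the tip is clear for the closed fingers.

>>> {"method": "arm_command", "body": {
  "rows": [
    {"x": 0,"y": 0,"z": 4,"twist": 0},
    {"x": 0,"y": 0,"z": 8,"twist": 0},
    {"x": 0,"y": 0,"z": 11.3,"twist": 0},
    {"x": 0,"y": 0,"z": 11.3,"twist": 0},
    {"x": -0.8,"y": 0,"z": 11.3,"twist": 0},
    {"x": -1.5,"y": 0,"z": 11.3,"twist": 0},
    {"x": -2.1,"y": 0,"z": 11.3,"twist": 0},
    {"x": -2.7,"y": 0,"z": 11.3,"twist": 0},
    {"x": -3.3,"y": 0,"z": 11.3,"twist": 0},
    {"x": -3.9,"y": 0,"z": 11.3,"twist": 0},
    {"x": -4.4,"y": 0,"z": 11.3,"twist": 0},
    {"x": -4.8,"y": 0,"z": 11.3,"twist": 0},
    {"x": -4.8,"y": 0,"z": 11.3,"twist": 0}
  ]
}}

```text
t: 25.08
ee_pos: [476.4, 60.9, 15.1]
ee_rot: [2.165, 2.276, -0.001]
contact_force: [-0.0, 1.9, 2.9]
gripper_width: -0.1
grasp_force: 1.2
```

>>> {"method": "arm_command", "body": {
  "rows": [
    {"x": 1,"y": 0,"z": 0,"twist": 0},
    {"x": 2,"y": 0,"z": 0,"twist": 0},
    {"x": 2,"y": 0,"z": -5,"twist": 0},
    {"x": 2,"y": 0,"z": -10,"twist": 0},
    {"x": 0,"y": -3,"z": -11,"twist": 10},
    {"x": -3,"y": -6,"z": -11,"twist": 20},
    {"x": -6,"y": -8,"z": -11,"twist": 30},
    {"x": -6.5,"y": -8.5,"z": -11,"twist": 40},
    {"x": -6.5,"y": -8.5,"z": -11,"twist": 50},
    {"x": -6.5,"y": -8.5,"z": -11,"twist": 60},
    {"x": -6.5,"y": -8.5,"z": -11,"twist": 70},
    {"x": -6.5,"y": -8.5,"z": -11,"twist": 80},
    {"x": -6.5,"y": -8.5,"z": -11,"twist": 90},
    {"x": -6.5,"y": -8.5,"z": -11,"twist": 90}
  ],
  "hand": 0.45
}}

```text
t: 26.82
ee_pos: [394.4, -7.2, 125.0]
ee_rot: [3.14, 0.084, -0.002]
contact_force: [-0.2, 0.8, 0.7]
gripper_width: 38.5
grasp_force: 0.0
```

```bash
python3 -c "
from h import *
goal(-85,-80,10,90)
viewer.grab_frame('top');detect('top');detect('top','slide_grip')
viewer.grab_frame('scene');detect('scene');
viewer.grab_frame('wrist');detect('wrist');
cv2.imwrite('pics/w5.png',viewer.grab_frame('wrist'))
"
```

```text
goal -85 -80 10 cm [ 0.   -0.06 11.5 ] rot [0.  0.1 0.2] now g [-84.9 -80.6] z 125.0
top router_a [487.  -4.   0.] 0.9 g [  7. -82.]
top router_a [ 300. -224.    1.] 0.85 g [-190. -292.]
top router_a [472. 206.  -1.] 0.78 g [  3. 129.]
top router_a [ 244. -400.   -1.] 0.78 g [-255. -465.]
top slide_grip [561.  91.  69.] 0.72 g [86.  9.]
top slide_grip [420. 491.  -2.] 0.54 g [-35. 416.]
scene router_a [483.  -4.  -3.] 0.89 g [  3. -82.]
scene router_a [ 302. -219.   -2.] 0.87 g [-187. -288.]
scene router_a [470. 204.   0.] 0.67 g [  1. 127.]
scene router_a [ 250. -399.    0.] 0.6 g [-249. -465.]
wrist router_a [ 297. -223.   -1.] 0.78 g [-193. -291.]
wrist router_a [484.  -4.   0.] 0.66 g [  4. -81.]
```

View pics/w5.png

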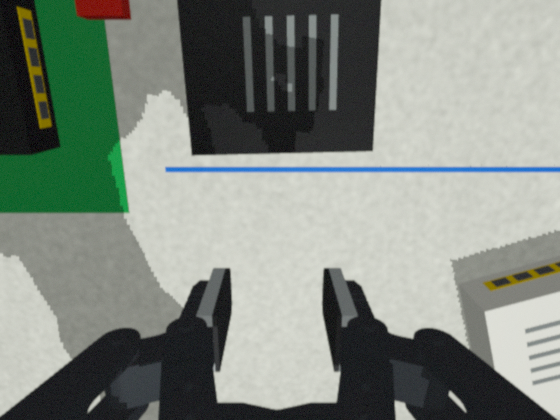

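Router two is centred ahead of the fingers (columns 190–375), with the white decoy clear at lower right. I'll lower and slide it sideways onto orange.

>>> {"method": "arm_command", "body": {
  "rows": [
    {"x": 1,"y": 0,"z": 4,"twist": 0},
    {"x": 1,"y": 0,"z": 8,"twist": 0},
    {"x": 1,"y": 0,"z": 11.6,"twist": 0},
    {"x": 1,"y": 0,"z": 11.6,"twist": 0},
    {"x": 1.8,"y": 0,"z": 11.6,"twist": 0},
    {"x": 2.5,"y": 0,"z": 11.6,"twist": 0},
    {"x": 3.3,"y": 0,"z": 11.6,"twist": 0},
    {"x": 4.2,"y": 0,"z": 11.6,"twist": 0},
    {"x": 5.1,"y": 0,"z": 11.6,"twist": 0},
    {"x": 6,"y": 0,"z": 11.6,"twist": 0},
    {"x": 7,"y": 0,"z": 11.6,"twist": 0},
    {"x": 8,"y": 0,"z": 11.6,"twist": 0},
    {"x": 9,"y": 0,"z": 11.6,"twist": 0},
    {"x": 10,"y": 0,"z": 11.6,"twist": 0},
    {"x": 11,"y": 0,"z": 11.6,"twist": 0},
    {"x": 12,"y": 0,"z": 11.6,"twist": 0}
  ]
}}

```text
t: 29.22
ee_pos: [515.7, -1.3, 9.2]
ee_rot: [3.141, 0.08, 0.001]
contact_force: [-1.6, -1.2, -1.2]
gripper_width: 38.6
grasp_force: 0.9
```

```bash
python3 -c "
from h import *
goal(88,-80,10,90)
viewer.grab_frame('top');detect('top')
viewer.grab_frame('scene');detect('scene');
"
```

```text
goal 88 -80 10 cm [ 5.15 -0.07 -0.07] rot [ 0.  -0.   0.1] now g [ 36.5 -80.7] z 9.2
top router_a [ 301. -222.    2.] 0.62 g [-189. -291.]
top router_a [ 245. -400.    3.] 0.57 g [-254. -465.]
top router_a [473. 205.   0.] 0.55 g [  4. 127.]
top router_a [574.   0.   1.] 0.54 g [ 95. -82.]
scene router_a [577.   3.  -5.] 0.91 g [ 98. -80.]
scene router_a [473. 206.   2.] 0.86 g [  4. 128.]
scene router_a [ 301. -222.   -0.] 0.71 g [-189. -291.]
scene router_a [ 248. -398.   -3.] 0.67 g [-250. -463.]
```

>>> {"method": "arm_command", "body": {
  "rows": [
    {"x": 1,"y": 0,"z": 0,"twist": 0},
    {"x": 2,"y": 0,"z": 0,"twist": 0},
    {"x": 3,"y": 0,"z": 0,"twist": 0},
    {"x": 4,"y": 0,"z": 0,"twist": 0},
    {"x": 4.7,"y": 0,"z": 0,"twist": 0},
    {"x": 5.2,"y": 0,"z": 0,"twist": 0},
    {"x": 5.2,"y": 0,"z": 0,"twist": 0},
    {"x": 4,"y": 0,"z": 0,"twist": 0},
    {"x": 2,"y": 0,"z": 0,"twist": 0},
    {"x": 1,"y": 0,"z": -3,"twist": 0},
    {"x": 0,"y": 0,"z": -8,"twist": 0},
    {"x": -3,"y": 3,"z": -14,"twist": 0},
    {"x": -5,"y": 8,"z": -20,"twist": 0},
    {"x": -5,"y": 14,"z": -22,"twist": 0},
    {"x": -5,"y": 20,"z": -22,"twist": 0},
    {"x": -5,"y": 26,"z": -22,"twist": 0},
    {"x": -5,"y": 26,"z": -22,"twist": 0}
  ]
}}

```text
t: 31.55
ee_pos: [476.5, -268.5, 229.7]
ee_rot: [3.138, 0.069, 0.002]
contact_force: [0.0, -0.6, -0.1]
gripper_width: 38.3
grasp_force: 0.0
```

```bash
python3 -c "
from h import *
cv2.imwrite('pics/top3.png',cv2.resize(viewer.grab_frame('top')[130:290,150:400],(800,512),interpolation=2));detect('top');detect('top','slide_grip')
viewer.grab_frame('scene');detect('scene');detect('scene','slide_grip');print(manip.state()['t'])
"
```

```text
top router_a [471. 208.   1.] 0.89 g [  2. 130.]
top router_a [ 249. -401.    4.] 0.74 g [-250. -466.]
top router_a [626.  -1.  -0.] 0.61 g [146. -86.]
top router_a [ 302. -221.    0.] 0.58 g [-188. -289.]
top slide_grip [564.  92.  69.] 0.64 g [89. 10.]
top slide_grip [622.   1.  -0.] 0.27 g [143. -84.]
scene router_a [ 245. -396.    0.] 0.98 g [-253. -462.]
scene router_a [631.   5.  -5.] 0.79 g [152. -80.]
scene router_a [ 302. -223.   -2.] 0.74 g [-188. -291.]
scene router_a [473. 207.  -2.] 0.61 g [  4. 129.]
scene slide_grip [562.  95.  73.] 0.49 g [88. 13.]
31.85
```

View pics/top3.png

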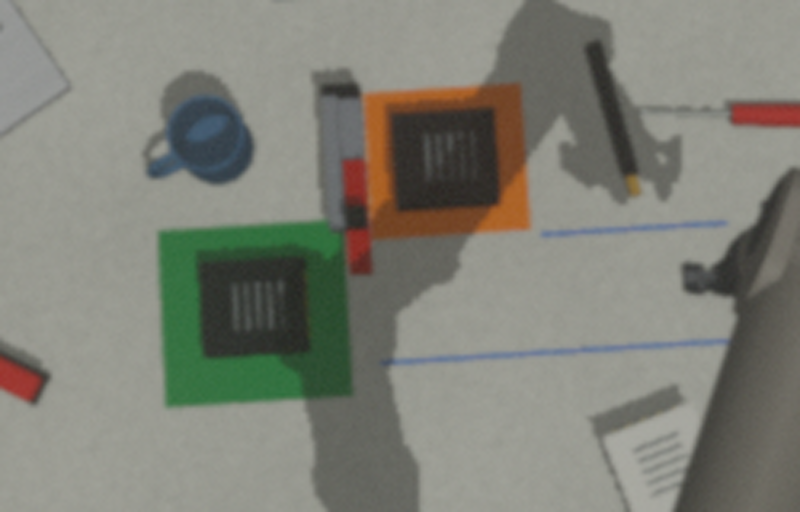

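Both routers are well inside their pads: fitting one at (253,305) on green, thick one at (445,158) on orange. The tongue is home and the other objects are undisturbed.

```bash
python3 -c "
from bench import order
print(order.job_done())"
```

```text
the job is handed in; nothing more can be done
None
```

I set the tongue to its end stop, pushed the router that fits through onto the green pad, and slid the too-thick one sideways onto the orange pad after it stopped at the tongue; the job was handed in at about 32 s and no verdict was returned.

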